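Free the desoldering pump from its holder and bring it to the board

ROBOT

A 6-joint arm with a two-finger parallel gripper is mounted at the origin on a cart in front of the work surface, level with it; the furniture and walls round the work are solid. World frame = base frame: x ahead of the robot, y to its left, z up, the work surface at z = 0. Lengths are in mm, angles in rad, forces in N, time in s.
With the tool pointing down it reaches from about 350 to 975 mm from the base axis. Payload 7.1 kg.
Tool frame: the origin (TCP) lies at the very end of the fingers, on their centre line; the grasp point (between the pads) lies ctrl.hold_point_z behind it (ctrl.hold_point_z is the distance from the TCP to the grasp point, in mm); z points along the fingers, y is the line along which they close (so a half turn about z gives the same grasp; the last joint's range is limited). The gripper opens to 88 mm and grips with 3 to 60 N. Pads are 20 mm wide; open, the fingers measure 115 mm over their backs; the gripper's body (75 mm by 178 mm) begins 61 mm behind the grasp point.
Start: joints at [-1.127, 0.423, 1.63, -0, 1.089, -0.019], TCP at [279.049, -559.229, 222.675] pointing down, gripper open.
Joint ranges: [-3, 3], [-0.9, 2.11], [0.09, 2.58], [-1.31, 4.45], [0.11, 2.69], [-2.54, 2.54]. Speed limits (rad/s): [2.39, 2.39, 3.01, 3.14, 3.14, 3.14].

INTERFACE

Orientations are given as a rotation vector (axis times angle).
In Python, from workcell import ctrl gives the robot as it stands. The module is installed in compiled form; this text tells all that it offers.
- The arm moves only by the shell command python3 -m creep 'ROWS'. ROWS is JSON, a list of rows, each an object with "translation": the shift along the tool's x, y, z in mm, a list of three; "angular": the turn, a rotation vector about the tool's x, y, z in rad, a list of three; "jaw": the opening, from 0 (shut) to 1 (fully open). A call has exactly 8 rows; each row is the pose to reach, as a shift and turn from the pose commanded when the call began, along the tool's axes at that moment; what a row does not reach only later rows make up. A row lasts 1/8 s, in which the tool goes at most 62.5 mm and 10.7 degrees, less where a joint would pass 70% of its speed; a pose out of reach is approached as far as the arm can. A call with a gripper value outside its range is refused whole. The fingers move at their own pace and stop on an object; the grip force is fixed at half the most. Time passes only in rows, so rows that repeat a pose let the fingers close, or fill a call up. It gives the time, the measured TCP pose, the force, the opening and the grip force at its end, in the units of the state.
- ctrl.get_obs(): the state, without advancing time (a new reading comes with each control period).
- ctrl.get_image(name): name is "scene" or "top" or "wrist"; returns the picture (384x512x3 uint8, red, green, blue); there is no depth.
- ctrl.camera_info(name): a dict with "camera_matrix" (3x3 intrinsics, pixels), "world_from_camera" (4x4, takes a point from camera to world coordinates). Camera axes: x right, y up, looking along -z (the intrinsics and any distortion apply to the point x, -y, -z); pixel columns grow to the right and rows downward; lengths in mm; the calibration is good to about 2 mm. The wrist camera is an equidistant fisheye: a pixel r from the principal point sees the ray r / f radians off the axis. A picture is of the moment at which its call begins: read the wrist's pose just before it. camera_info takes no time and is no camera call; for the wrist camera it gives the pose at the moment of the call.
- ctrl.close_job(): hands the job in; it is judged then, once.
Trained networks look in the newest picture that a camera, given by its name, has taken for a name from the list of things; names that differ only in an ending like _2 or _b are one class to them, and where a whole thing is asked for, a point or a joint stands for the part that bears it (a point fixed in the world has none). Each returns a list of dicts, best first, with "score" (0 to 1); they miss things now and then, are a little off and sometimes report something else, mostly with a low value. They report only what shows in the picture. A call takes as long as a camera call. They do not tell look-alikes from the thing itself.
- ctrl.look_for(camera, label): "rect" ([left, top, right, bottom] in pixels, round what is visible of it).
The state is a dict: "t": time; "qpos": joint angles; "qvel": joint speeds; "joint_torque": joint torques, N m; "ee_pos": TCP position; "orientation": TCP orientation; "ft_force": force on the tool from outside, world axes, zero at the start; "moment": the same for the moment, N m; "width": finger opening in mm; "grasp_force": force on a finger pad.
Only numpy, scipy, OpenCV 4.12 (cv2) and the standard library are available. Lean on these libraries where they do the work, as an engineer would, in place of code of your own. Each camera call takes 0.05 s, during which the arm holds its last target. There are 200 camera calls.

TASK

Lift the roll of tape up off the desoldering pump that stands in the upright tool holder, and set the roll down flat on a clear bit of bench, away from the circuit boards. Then draw the pump up out of the holder, lean it over to about 45 degrees with the nozzle end lower, and hold the nozzle raised about 6 cm above the bench over the middle of the larger circuit board, touching nothing with it. Do not drop the roll, push the board about or knock over the bottle, and finish while still holding the pump there.

Things in the scene. Friction and masses are not known exactly. Their poses are not given: they have to be found in the camera images.
- holder: Upright tool holder, fixed. Dark steel foot 92 mm across, 8 mm high, and on it a black tube, 38 mm outer diameter, 24 mm bore, mouth 125 mm above the bench, floor of the bore 8 mm above it. Origin at the centre of the foot's underside, z up. It stands left or right on the bench, the larger board on the other side; other things keep 70 mm off its axis.
- pump: Desoldering pump: round rod 169 mm long, 70 g, standing nozzle down, loose in the holder. Origin at the nozzle tip, z along the barrel away from it (up at the start). z 0-30 mm white nozzle, 6 to 11 mm thick; z 30-157 aluminium barrel, 20 mm diameter, grip it across; z 157-169 knob, 14 mm. At first 52 mm stand above the holder's mouth, 40 mm of it barrel; it must rise 117 mm to leave the bore.
- nozzle (a point): Tip of the pump's nozzle (the pump's origin).
- barrel_top (a point): Centre of the upper end of the pump's barrel, 157 mm from the nozzle tip.
- roll: Roll of grey tape, a ring of 48 mm outer and 32 mm inner diameter, 20 mm high, about 45 g. Origin at the centre of its underside, z along its axis. At the start it lies flat on the holder's mouth (underside 125 mm above the bench) round the pump, whose top stands 32 mm above the roll's upper face.
- board: The larger of the two circuit boards (green, 56 x 85 mm, 17 mm high with its parts, about 80 g), lying loose on the bench. Origin at its middle on the underside, long side along its y. Other things keep 70 mm off its middle, those over 30 mm high 80 mm. Behind the right half of the bench a shelf overhangs: front edge 0.72 m ahead of the base, underside 0.51 m up; do not lean the wrist back into it.
- bottle: Upright small squeeze bottle with a needle, 30 mm diameter, 117 mm high, loose, at the back of the work area; origin under its centre. Leave it standing. The bench midway between board and holder, 0.40 to 0.52 m ahead of the robot's base, is clear.
Things that resemble listed ones, but are neither listed nor needed, are in the scene too. Of the things shaped like the holder, the steel one is meant.

How it is judged:
By the outcome, as a careful person would: the job done as asked, in the order asked, and still so for the second after the job is handed in, while the arm keeps its last pose, push and grip.
It also fails if it takes over 54 s, if anything falls off the work surface, if the arm or the gripper's body presses on something with over 40 N, if the wrist force passes 120 N, or if a joint passes its speed limit or range.

## Working session

There is one attempt and no reset: what is moved stays moved. The work goes in short steps, Python scripts to look and compute and a shell command to move; the robot and the scene stay as the last step left them, time stands still between calls to the robot, and variables do not carry over. Pictures are saved under pics/ and viewed, at most 13 in all, crops included, and the job is handed in when it is done.

```bash
mkdir -p pics
cat > h.py <<'E'
import numpy as np, cv2
from workcell import ctrl
from scipy.spatial.transform import Rotation as R
def ray(cam,u,v,info=None):
    i=info or ctrl.camera_info(cam); K=np.array(i["camera_matrix"]); T=np.array(i["world_from_camera"])
    x=(u-K[0,2])/K[0,0]; y=(v-K[1,2])/K[1,1]
    if cam=="wrist":
        r=np.hypot(x,y); s=np.sin(r)/r if r>1e-9 else 1; d=np.array([x*s,-y*s,-np.cos(r)])
    else: d=np.array([x,-y,-1])
    return T[:3,3],T[:3,:3]@d
def at(cam,u,v,z,info=None):
    o,d=ray(cam,u,v,info); return o+d*(z-o[2])/d[2]
def tri(rs):
    A=0;b=0
    for o,d in rs:
        d=d/np.linalg.norm(d);P=np.eye(3)-np.outer(d,d);A=A+P;b=b+P@o
    return np.linalg.solve(A,b)
E
python3 - <<'E'
from h import *
a=ctrl.get_image("scene");b=ctrl.get_image("top")
cv2.imwrite("pics/a.png",cv2.resize(a[:,:,::-1],(800,600)))
cv2.imwrite("pics/b.png",cv2.resize(b[:,:,::-1],(800,600)))
for c in("scene","top"):
    i=ctrl.camera_info(c);print(c,np.round(np.array(i["world_from_camera"])[:3,3]),np.array(i["camera_matrix"])[0,0], np.round(np.array(i["world_from_camera"])[:3,2],2))
    for n in("holder","roll","pump","board","bottle"):
        for d in ctrl.look_for(c,n)[:3]: print(c,n,round(d["score"],2),np.round(d["rect"]))
o=ctrl.get_obs();print(o["t"],o["orientation"],o["ft_force"],o["width"],ctrl.hold_point_z)
E
```

```text
scene [-353.  634.  638.] 432.8550296209314 [-0.76  0.49  0.44]
scene holder 0.82 [176. 254. 215. 318.]
scene holder 0.75 [285. 212. 323. 268.]
scene holder 0.74 [201. 202. 233. 247.]
scene roll 0.52 [209. 187. 224. 200.]
scene board 0.75 [288. 199. 313. 209.]
scene bottle 0.48 [229. 175. 244. 204.]
top [ 331.   78. 1396.] 405.6321517108824 [-0.16  0.01  0.99]
top holder 0.94 [216. 213. 240. 242.]
top holder 0.91 [157. 236. 180. 261.]
top holder 0.79 [247. 238. 276. 264.]
top board 0.94 [299. 176. 325. 196.]
top bottle 0.75 [217. 178. 225. 185.]
top bottle 0.45 [261. 138. 275. 150.]
0.6 [-3.05780594e+00 -7.20557100e-01  1.03000495e-05] [ 0.67735696 -0.28135755  0.3081422 ] 87.750434326507 18.700000000000003
```

View pics/a.png

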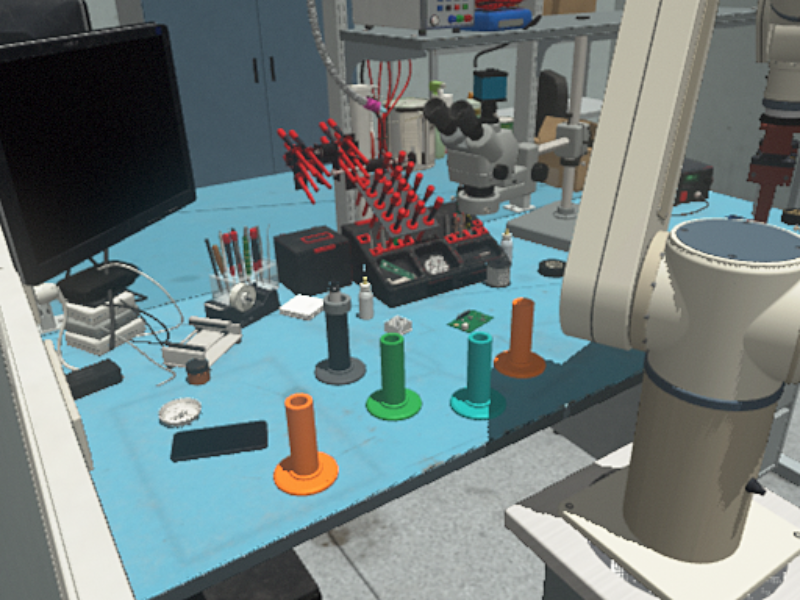

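View pics/b.png

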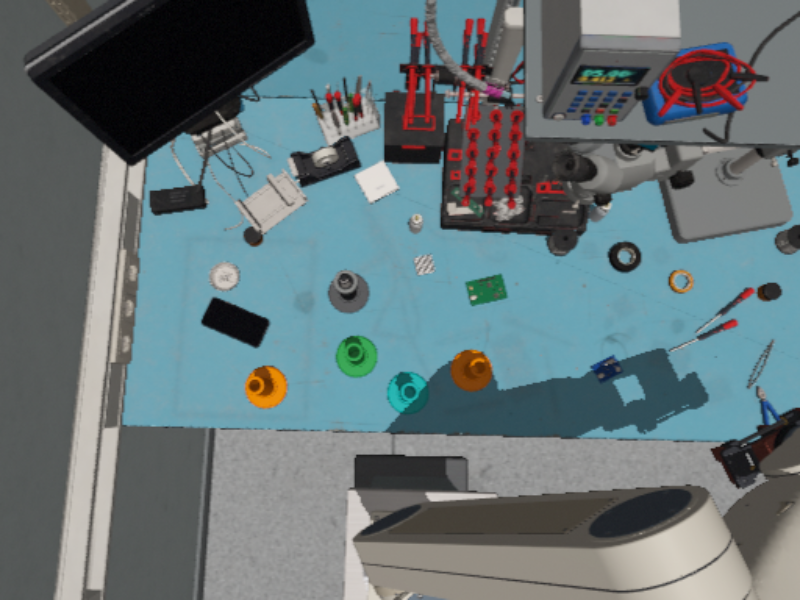

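The steel holder (dark grey foot) with pump and roll is at (348,291) in the top view, and the green board at (487,290). The bottle is at (416,222), with coloured look-alike holders in front. In the scene view the roll is at about (338,303).

Run:
```python
from h import *
s=.64
def p(n,u,v,z): print(n,np.round(at("top",u*s,v*s,z)))
p("foot",348,291.5,4);p("roll",347,283,145);p("board",487,290,10)
for q in [(465,280),(502,274),(508,301),(472,306)]: p("bc",*q,2)
p("bottlebase",416,229,0);p("bottletop",417,217,100);p("white",425,264,10);p("green",356,355,4);p("teal",407,392,4);p("or",472,370,4);p("tealtop",410,392,125);p("greentop",354,351,125);p("clear",417,300,0);p("phone",235,322,0)
print("roll tri",tri([ray("scene",216.5,193.5),ray("top",347*s,283*s)]))
print("foot scene",at("scene",340*s,370*s,5), at("scene",470*s,320*s,5))
b=ctrl.get_image("top")[150:270,190:340]
a=ctrl.get_image("scene")[160:280,180:330]
cv2.imwrite("pics/c.png",cv2.resize(np.vstack([b,a])[:,:,::-1],(750,600)) if 0 else cv2.resize(np.hstack([b,a])[:,:,::-1],(800,320),interpolation=2))
```

```text
foot [578. 171.   4.]
roll [571. 165. 145.]
board [ 589. -138.   10.]
bc [612. -90.   2.]
bc [ 628. -173.    2.]
bc [ 567. -186.    2.]
bc [ 554. -106.    2.]
bottlebase [728.  23.   0.]
bottletop [726.  25. 100.]
white [645.   1.  10.]
green [437. 149.   4.]
teal [360.  35.   4.]
or [ 412. -106.    4.]
tealtop [358.  33. 125.]
greentop [436. 147. 125.]
clear [564.  17.   0.]
phone [503. 419.   0.]
roll tri [572.76706914 165.68391735 134.27976266]
foot scene [568.23846924 173.952107     5.        ] [ 584.14980594 -131.62840215    5.        ]
```

View pics/c.png

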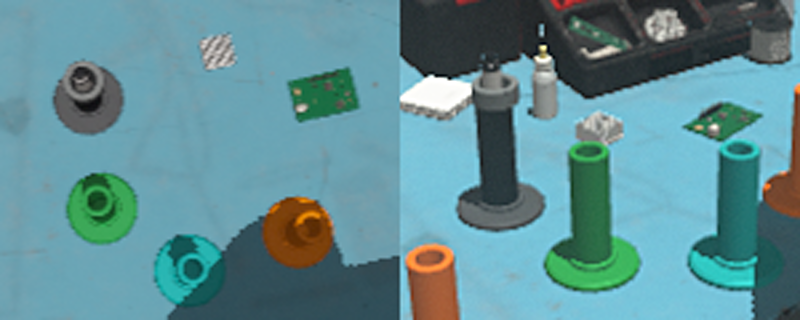

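```bash
cat > st.py <<'E'
import sys,json
from h import *
# python3 st.py x y z yawdeg : print tool-frame shift/turn to tool-down pose (TCP target), log obs
o=ctrl.get_obs(); p=np.array(o["ee_pos"]); r=R.from_rotvec(o["orientation"])
open("log.txt","a").write(json.dumps([list(map(float,o["qpos"])),list(map(float,p)),list(map(float,o["orientation"]))])+"\n")
M=r.as_matrix()
print("t",o["t"],"p",p.round(1),"tz",M[:,2].round(3),"yaw",np.degrees(np.arctan2(M[1,0],M[0,0])).round(1),"q",np.round(o["qpos"],3),"F",np.round(o["ft_force"],1),"w",round(o["width"],1),"g",np.round(o["grasp_force"],1))
if len(sys.argv)>4:
    x,y,z,w=map(float,sys.argv[1:5]); T=R.from_euler("z",w,degrees=True)*R.from_euler("x",180,degrees=True)
    print("shift",(M.T@(np.array([x,y,z])-p)).round(1),"turn",(r.inv()*T).as_rotvec().round(3))
E
python3 st.py; python3 -m creep '[{"translation":[44,-39,-2],"angular":[0,0,-0.1],"jaw":1},{"translation":[88,-78,-4],"angular":[0,0,-0.2],"jaw":1},{"translation":[132,-117,-6],"angular":[0,0,-0.3],"jaw":1},{"translation":[176,-156,-8],"angular":[0,0,-0.4],"jaw":1},{"translation":[220,-195,-10],"angular":[0,0,-0.5],"jaw":1},{"translation":[264,-234,-10],"angular":[0,0,-0.6],"jaw":1},{"translation":[308,-273,-10],"angular":[0,0,-0.7],"jaw":1},{"translation":[350,-310,-10],"angular":[0,0,-0.8],"jaw":1}]'; python3 st.py 573 167 240 106
```

```text
t 0.7 p [ 279.  -559.2  222.7] tz [ 0. -0. -1.] yaw 26.5 q [-1.127  0.423  1.63  -0.     1.089 -0.019] F [-0.3 -0.1 -0.5] w 88.1 g 0.0
t: 1.7
ee_pos: [454.4, -123.7, 233.0]
orientation: [2.532, 1.858, 0.001]
ft_force: [0.7, -0.8, 0.2]
width: 87.7
grasp_force: 0.0
t 1.7 p [ 454.4 -123.7  233. ] tz [ 0.001 -0.    -1.   ] yaw 72.5 q [-0.291  0.181  1.951  0.     1.009  0.013] F [ 0.7 -0.8  0.2] w 87.7 g 0.0
shift [312.9  25.9  -6.9] turn [ 0.001  0.    -0.584]
```

```bash
python3 -m creep '[{"translation":[50,4,-1],"angular":[0,0,-0.09],"jaw":1},{"translation":[100,8,-2],"angular":[0,0,-0.18],"jaw":1},{"translation":[150,12,-3],"angular":[0,0,-0.27],"jaw":1},{"translation":[200,16,-4],"angular":[0,0,-0.36],"jaw":1},{"translation":[250,20,-5],"angular":[0,0,-0.45],"jaw":1},{"translation":[290,24,-6],"angular":[0,0,-0.54],"jaw":1},{"translation":[313,26,-7],"angular":[0,0,-0.58],"jaw":1},{"translation":[313,26,-7],"angular":[0,0,-0.58],"jaw":1}]' >/dev/null; python3 st.py 573 167 240 106
python3 - <<'E'
from h import *
i=ctrl.camera_info("wrist");b=ctrl.get_image("wrist")
cv2.imwrite("pics/d.png",cv2.resize(b[:,:,::-1],(800,600)))
print(np.round(i["world_from_camera"],2),i["camera_matrix"][0])
for n,z in(("roll",135),("pump",170),("holder",60)):
  for d in ctrl.look_for("wrist",n)[:3]:
    r=d["rect"];print(n,round(d["score"],2),np.round(r),at("wrist",(r[0]+r[2])/2,(r[1]+r[3])/2,z,i).round(1))
E
```

```text
t 2.7 p [573.7 165.6 239.5] tz [-0. -0. -1.] yaw 105.6 q [ 0.261  0.364  1.679 -0.     1.099 -0.012] F [ 0.5 -0.1  0.2] w 87.6 g 0.0
shift [ 1.6 -0.2 -0.5] turn [-0.     0.    -0.006]
[[ 9.6000e-01 -2.6000e-01 -7.0000e-02  5.5511e+02]
 [ 2.7000e-01  9.3000e-01  2.4000e-01  2.3220e+02]
 [-0.0000e+00 -2.5000e-01  9.7000e-01  4.0116e+02]
 [ 0.0000e+00  0.0000e+00  0.0000e+00  1.0000e+00]] [297.31863964   0.         255.97018244]
roll 0.6 [230. 157. 280. 214.] [571.2 170.4 135. ]
roll 0.27 [244. 168. 271. 203.] [573.4 171.  135. ]
pump 0.94 [247. 170. 269. 200.] [571.  179.4 170. ]
holder 0.83 [106. 120. 185. 185.] [436.9 157.7  60. ]
holder 0.78 [109.   1. 176.  41.] [390.6 314.4  60. ]
holder 0.64 [222. 130. 289. 196.] [568.4 179.5  60. ]
```

View pics/d.png

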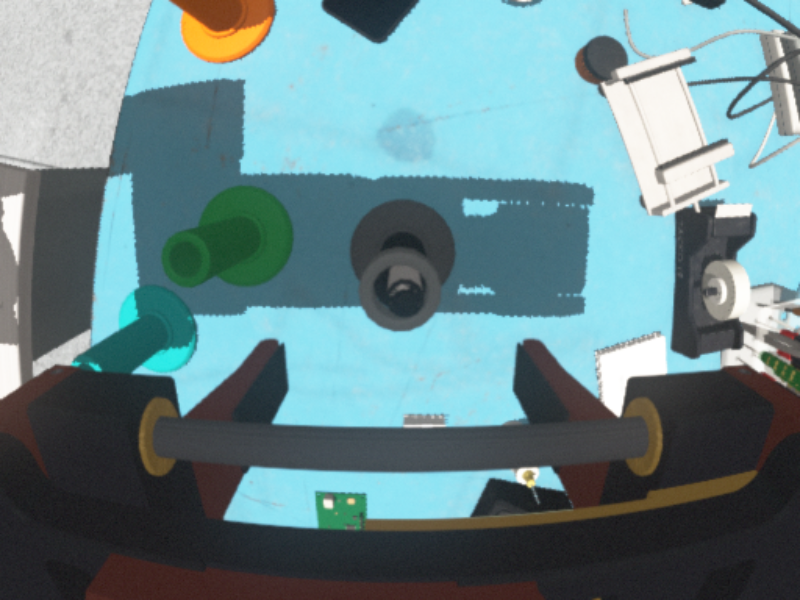

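The roll is round the pump at about (400,288) px in the wrist view. The calibration puts that at about (571,171.5), so I'll descend there.

```bash
python3 -m creep '[{"translation":[6,-1,10],"angular":[0,0,0],"jaw":1},{"translation":[6,-1,30],"angular":[0,0,0],"jaw":1},{"translation":[6,-1,55],"angular":[0,0,0],"jaw":1},{"translation":[6,-1,80],"angular":[0,0,0],"jaw":1},{"translation":[6,-1,100],"angular":[0,0,0],"jaw":1},{"translation":[6,-1,115],"angular":[0,0,0],"jaw":1},{"translation":[6,-1,123],"angular":[0,0,0],"jaw":1},{"translation":[6,-1,123],"angular":[0,0,0],"jaw":1}]'
python3 - <<'E'
from h import *
b=ctrl.get_image("wrist")[100:340,100:420]
cv2.imwrite("pics/e.png",cv2.resize(b[:,:,::-1],(640,480)))
E
```

```text
t: 3.9
ee_pos: [570.7, 170.2, 116.3]
orientation: [-1.9, -2.502, 0.001]
ft_force: [-0.4, -0.9, -0.0]
width: 87.7
grasp_force: 0.0
```

View pics/e.png

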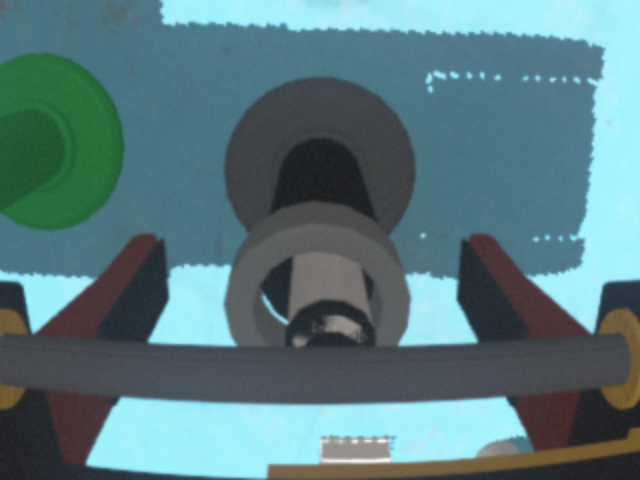

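The roll sits midway between the fingers (centre x≈318, fingers 167 and 460). I'll close on it.

```bash
python3 -m creep '[{"translation":[0,0,0],"angular":[0,0,0],"jaw":0.7},{"translation":[0,0,0],"angular":[0,0,0],"jaw":0.4},{"translation":[0,0,0],"angular":[0,0,0],"jaw":0.3},{"translation":[0,0,0],"angular":[0,0,0],"jaw":0.3},{"translation":[0,0,0],"angular":[0,0,0],"jaw":0.3},{"translation":[0,0,0],"angular":[0,0,0],"jaw":0.3},{"translation":[0,0,-3],"angular":[0,0,0],"jaw":0.3},{"translation":[0,0,-6],"angular":[0,0,0],"jaw":0.3}]'; python3 st.py 490 15 192 92
```

```text
t: 4.95
ee_pos: [570.8, 170.3, 122.8]
orientation: [-1.9, -2.502, 0.0]
ft_force: [0.9, -0.2, -0.7]
width: 47.7
grasp_force: 30.0
t 4.95 p [570.8 170.3 122.8] tz [-0. -0. -1.] yaw 105.6 q [ 0.27   0.509  1.761  0.     0.871 -0.002] F [ 0.9 -0.2 -0.7] w 47.7 g 30.0
shift [-127.9 -119.6  -69.2] turn [-0.     0.     0.237]
```

```bash
python3 -m creep '[{"translation":[0,0,-12],"angular":[0,0,0],"jaw":0.3},{"translation":[0,0,-28],"angular":[0,0,0],"jaw":0.3},{"translation":[0,0,-46],"angular":[0,0,0],"jaw":0.3},{"translation":[0,0,-64],"angular":[0,0,0],"jaw":0.3},{"translation":[0,0,-78],"angular":[0,0,0],"jaw":0.3},{"translation":[-10,-9,-82],"angular":[0,0,0.02],"jaw":0.3},{"translation":[-30,-28,-82],"angular":[0,0,0.05],"jaw":0.3},{"translation":[-50,-47,-82],"angular":[0,0,0.1],"jaw":0.3}]'; python3 st.py 490 15 100 92
```

```text
t: 5.95
ee_pos: [537.8, 108.3, 204.3]
orientation: [-2.024, -2.402, 0.002]
ft_force: [0.4, -0.6, -0.8]
width: 47.8
grasp_force: 30.0
t 5.95 p [537.8 108.3 204.3] tz [-0.001 -0.    -1.   ] yaw 99.7 q [ 0.177  0.335  1.814 -0.     0.993  0.007] F [ 0.4 -0.6 -0.8] w 47.8 g 30.0
shift [-83.8 -62.8 104.4] turn [-0.001  0.     0.135]
```

The grip leaves the fingertips about 9 mm below the roll's underside, so the roll can't be set down without dropping it. I'll put it back on the holder and grip it again higher up.

```bash
python3 st.py 570.8 170.3 204.6 105.6; python3 -m creep '[{"translation":[15,14,0],"angular":[0,0,-0.03],"jaw":0.3},{"translation":[35,32,0],"angular":[0,0,-0.06],"jaw":0.3},{"translation":[50,45,0],"angular":[0,0,-0.09],"jaw":0.3},{"translation":[54.5,41.8,0],"angular":[0,0,-0.103],"jaw":0.3},{"translation":[54.5,41.8,0],"angular":[0,0,-0.103],"jaw":0.3},{"translation":[54.5,41.8,0],"angular":[0,0,-0.103],"jaw":0.3},{"translation":[54.5,41.8,0],"angular":[0,0,-0.103],"jaw":0.3},{"translation":[54.5,41.8,0],"angular":[0,0,-0.103],"jaw":0.3}]' >/dev/null; python3 st.py 570.8 170.3 116.8 105.6
```

```text
t 5.95 p [537.8 108.3 204.3] tz [-0.001 -0.    -1.   ] yaw 99.7 q [ 0.177  0.335  1.814 -0.     0.993  0.007] F [ 0.4 -0.6 -0.8] w 47.8 g 30.0
shift [55.5 43.  -0.4] turn [-0.001  0.    -0.102]
t 6.95 p [570.9 170.1 204.8] tz [ 0.  0. -1.] yaw 105.7 q [ 0.27   0.401  1.711 -0.     1.029 -0.005] F [-0.2  0.1 -0.1] w 47.8 g 30.0
shift [ 0.3 -0.1 88. ] turn [0.    0.    0.002]
```

Next I lower the roll onto the mouth, open a little to release it, then rise to grip higher.

```bash
python3 -m creep '[{"translation":[0,0,15],"angular":[0,0,0],"jaw":0.3},{"translation":[0,0,32],"angular":[0,0,0],"jaw":0.3},{"translation":[0,0,50],"angular":[0,0,0],"jaw":0.3},{"translation":[0,0,66],"angular":[0,0,0],"jaw":0.3},{"translation":[0,0,78],"angular":[0,0,0],"jaw":0.3},{"translation":[0,0,85],"angular":[0,0,0],"jaw":0.3},{"translation":[0,0,88],"angular":[0,0,0],"jaw":0.3},{"translation":[0,0,88],"angular":[0,0,0],"jaw":0.3}]'; python3 st.py 570.8 170.3 116.8 105.6;  python3 - <<'E'
from h import *
b=ctrl.get_image("wrist")[100:340,100:420]
cv2.imwrite("pics/f.png",cv2.resize(b[:,:,::-1],(640,480)))
E
```

```text
t: 7.95
ee_pos: [571.3, 170.5, 117.1]
orientation: [1.896, 2.505, 0.001]
ft_force: [0.1, 0.2, -0.4]
width: 47.9
grasp_force: 30.0
t 7.95 p [571.3 170.5 117.1] tz [ 0.001  0.    -1.   ] yaw 105.8 q [ 0.27   0.518  1.763 -0.     0.86  -0.005] F [ 0.1  0.2 -0.4] w 47.9 g 30.0
shift [-0.1 -0.5  0.3] turn [0.001 0.    0.003]
```

View pics/f.png

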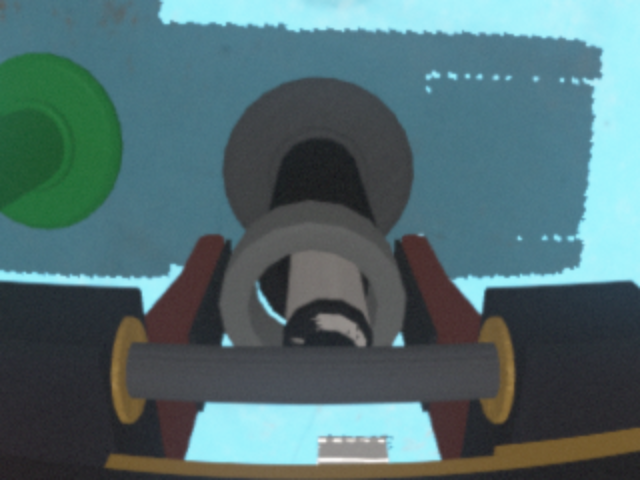

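The roll is round the pump on the holder again. I'll regrip it 11 mm higher.

```bash
python3 -m creep '[{"translation":[0,0,0],"angular":[0,0,0],"jaw":0.68},{"translation":[0,0,0],"angular":[0,0,0],"jaw":0.68},{"translation":[0,0,-5],"angular":[0,0,0],"jaw":0.68},{"translation":[0,0,-11],"angular":[0,0,0],"jaw":0.68},{"translation":[0,0,-11],"angular":[0,0,0],"jaw":0.68},{"translation":[0,0,-11],"angular":[0,0,0],"jaw":0.3},{"translation":[0,0,-11],"angular":[0,0,0],"jaw":0.3},{"translation":[0,0,-11],"angular":[0,0,0],"jaw":0.3}]' && python3 -m creep '[{"translation":[0,0,0],"angular":[0,0,0],"jaw":0.3},{"translation":[0,0,-8],"angular":[0,0,0],"jaw":0.3},{"translation":[0,0,-22],"angular":[0,0,0],"jaw":0.3},{"translation":[0,0,-38],"angular":[0,0,0],"jaw":0.3},{"translation":[0,0,-54],"angular":[0,0,0],"jaw":0.3},{"translation":[0,0,-70],"angular":[0,0,0],"jaw":0.3},{"translation":[0,0,-80],"angular":[0,0,0],"jaw":0.3},{"translation":[0,0,-82],"angular":[0,0,0],"jaw":0.3}]';  python3 st.py 490 15 100 92
```

```text
t: 9.0
ee_pos: [570.9, 170.4, 127.7]
orientation: [-1.896, -2.505, 0.0]
ft_force: [-0.4, 0.5, 1.7]
width: 47.7
grasp_force: 30.0
t: 10.0
ee_pos: [571.3, 170.5, 210.6]
orientation: [1.896, 2.504, 0.002]
ft_force: [1.2, -1.0, -0.1]
width: 47.9
grasp_force: 30.0
t 10.0 p [571.3 170.5 210.6] tz [ 0.001  0.    -1.   ] yaw 105.8 q [ 0.27   0.395  1.706  0.     1.039 -0.005] F [ 1.2 -1.  -0.1] w 47.9 g 30.0
shift [-127.6 -120.6  110.4] turn [ 0.001 -0.     0.24 ]
```

```bash
python3 -m creep '[{"translation":[-18,-17,0],"angular":[0,0,0.03],"jaw":0.3},{"translation":[-46,-43,0],"angular":[0,0,0.08],"jaw":0.3},{"translation":[-76,-72,0],"angular":[0,0,0.14],"jaw":0.3},{"translation":[-104,-99,0],"angular":[0,0,0.19],"jaw":0.3},{"translation":[-122,-115,15],"angular":[0,0,0.23],"jaw":0.3},{"translation":[-128,-120,40],"angular":[0,0,0.24],"jaw":0.3},{"translation":[-128,-120,75],"angular":[0,0,0.24],"jaw":0.3},{"translation":[-128,-120,110],"angular":[0,0,0.24],"jaw":0.3}]' && python3 -m creep '[{"translation":[0,0,25],"angular":[0,0,0],"jaw":0.3},{"translation":[0,0,50],"angular":[0,0,0],"jaw":0.3},{"translation":[0,0,70],"angular":[0,0,0],"jaw":0.3},{"translation":[0,0,82],"angular":[0,0,0],"jaw":0.3},{"translation":[0,0,88],"angular":[0,0,0],"jaw":0.3},{"translation":[0,0,91],"angular":[0,0,0],"jaw":0.3},{"translation":[0,0,91],"angular":[0,0,0],"jaw":0.3},{"translation":[0,0,91],"angular":[0,0,0],"jaw":0.3}]';  python3 st.py 490 15 3 92;python3 - <<'E'
from h import *
b=ctrl.get_image("wrist")[60:380,60:460]
cv2.imwrite("pics/g.png",cv2.resize(b[:,:,::-1],(750,600)))
E
```

```text
t: 11.0
ee_pos: [490.0, 14.4, 98.6]
orientation: [-2.183, -2.259, 0.0]
ft_force: [0.4, -0.7, -1.1]
width: 47.9
grasp_force: 30.0
t: 12.0
ee_pos: [490.6, 14.6, 9.2]
orientation: [2.182, 2.26, 0.001]
ft_force: [0.2, -0.3, -0.1]
width: 48.0
grasp_force: 30.0
t 12.0 p [490.6  14.6   9.2] tz [ 0.001  0.    -1.   ] yaw 92.0 q [ 0.006  0.597  2.024  0.     0.519 -0.03 ] F [ 0.2 -0.3 -0.1] w 48.0 g 30.0
shift [ 0.4 -0.6  6.2] turn [0.001 0.    0.   ]
```

View pics/g.png

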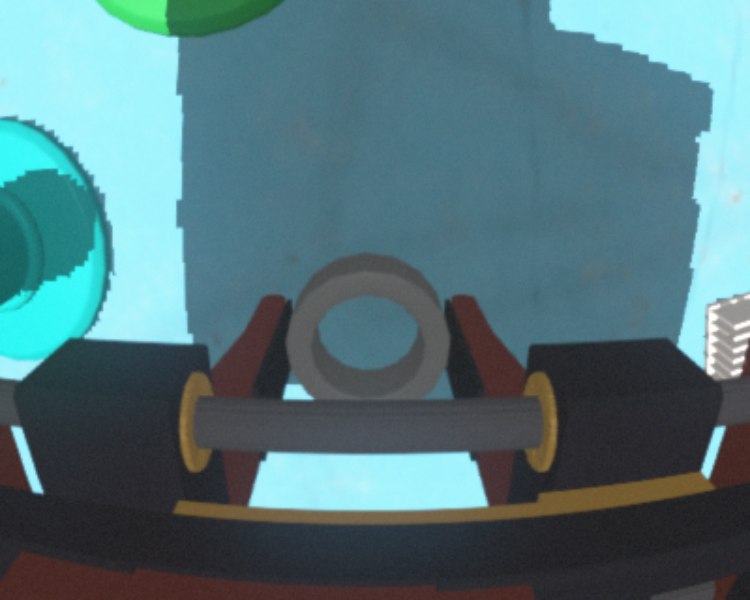

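The roll is held level and empty, clear of the teal foot on the left. Now I touch it down.

```bash
python3 -m creep '[{"translation":[0,0,2],"angular":[0,0,0],"jaw":0.3},{"translation":[0,0,4],"angular":[0,0,0],"jaw":0.3},{"translation":[0,0,5],"angular":[0,0,0],"jaw":0.3},{"translation":[0,0,5.5],"angular":[0,0,0],"jaw":0.3},{"translation":[0,0,6],"angular":[0,0,0],"jaw":0.3},{"translation":[0,0,6.5],"angular":[0,0,0],"jaw":0.3},{"translation":[0,0,6.5],"angular":[0,0,0],"jaw":0.3},{"translation":[0,0,6.5],"angular":[0,0,0],"jaw":0.3}]'
```

```text
t: 13.05
ee_pos: [490.2, 14.6, 2.6]
orientation: [2.182, 2.26, 0.0]
ft_force: [-0.9, 0.5, 6.2]
width: 47.6
grasp_force: 30.0
```

Contact: 6 N upward on the wrist. Release and rise.

```bash
python3 -m creep '[{"translation":[0,0,-0.3],"angular":[0,0,0],"jaw":0.6},{"translation":[0,0,-0.3],"angular":[0,0,0],"jaw":0.75},{"translation":[0,0,-0.3],"angular":[0,0,0],"jaw":0.8},{"translation":[0,0,-5],"angular":[0,0,0],"jaw":0.8},{"translation":[0,0,-30],"angular":[0,0,0],"jaw":0.8},{"translation":[0,0,-80],"angular":[0,0,0],"jaw":0.8},{"translation":[0,0,-140],"angular":[0,0,0],"jaw":0.8},{"translation":[0,0,-200],"angular":[0,0,0],"jaw":0.8}]';  python3 st.py 571 171 205 105.7
python3 - <<'E'
import json
from h import *
from scipy.optimize import least_squares
L=[json.loads(l) for l in open("log.txt")]
q=np.array([l[0] for l in L]);p=np.array([l[1] for l in L]);r=np.hypot(p[:,0],p[:,1])
f=lambda x:np.r_[x[0]*np.sin(q[:,1])+x[1]*np.sin(q[:,1]+q[:,2])+x[3]-r, x[2]+x[0]*np.cos(q[:,1])+x[1]*np.cos(q[:,1]+q[:,2])-p[:,2]]
s=least_squares(f,[500,450,0,0]);print(s.x,np.abs(s.fun).max())
E
```

```text
t: 14.05
ee_pos: [489.8, 14.6, 204.2]
orientation: [-2.182, -2.26, 0.0]
ft_force: [0.2, -0.6, -0.1]
width: 70.1
grasp_force: 0.0
t 14.05 p [489.8  14.6 204.2] tz [-0.  0. -1.] yaw 92.0 q [ 0.006  0.25   1.938  0.     0.953 -0.03 ] F [ 0.2 -0.6 -0.1] w 70.1 g 0.0
shift [153.4  86.7  -0.8] turn [-0.    -0.    -0.239]
[497.52967273 474.83407423  -5.18063404 -11.31264765] 14.906405170534669
```

```bash
cat > kin.py <<'E'
import json
from h import *
from scipy.optimize import least_squares
L=[json.loads(l) for l in open("log.txt")]
Q=np.array([l[0] for l in L]);P=np.array([l[1] for l in L]);O=R.from_rotvec([l[2] for l in L])
def fk(x,q):
    L2,L3,e,d1,a,lat,L6=x
    s=lambda t:np.array([np.sin(t),0,np.cos(t)]); c=lambda t:np.array([np.cos(t),0,-np.sin(t)])
    w=np.array([a,0,d1])+L2*s(q[1])+L3*s(q[1]+q[2])+e*c(q[1]+q[2])+np.array([0,lat,0])
    r=R.from_euler("z",q[0])*R.from_euler("y",q[1]+q[2])*R.from_euler("z",SG*q[3])*R.from_euler("y",q[4])*R.from_euler("z",q[5])*R.from_euler("z",np.pi/2*YS)
    return R.from_euler("z",q[0]).apply(w)+L6*r.as_matrix()[:,2], r
SG=1;YS=-1
# tool-down data: L6 not separable from d1 -> fix
L6=250.
x=least_squares(lambda x:np.concatenate([fk(np.r_[x,L6],q)[0]-p for q,p in zip(Q,P)]),[500,450,0,250,0,0]).x
E
python3 - <<'E'
import kin;from kin import *
print(x.round(1),max(np.abs(fk(np.r_[x,L6],q)[0]-p).max() for q,p in zip(Q,P)))
for q,o in zip(Q[[0,2,-1]],O[[0,2,-1]]): print((fk(np.r_[x,L6],q)[1].inv()*o).as_rotvec().round(3))
E
```

```text
[563.1 484.8  77.5 252.7   0.   11.9] 0.07498027592134804
[-0.    -0.     3.142]
[ 0.    -0.     3.142]
[-0.    -0.     3.142]
```

```bash
python3 -m creep '[{"translation":[15,8,0],"angular":[0,0,-0.02],"jaw":0.8},{"translation":[45,25,0],"angular":[0,0,-0.06],"jaw":0.8},{"translation":[85,48,0],"angular":[0,0,-0.12],"jaw":0.8},{"translation":[120,68,0],"angular":[0,0,-0.18],"jaw":0.8},{"translation":[145,82,0],"angular":[0,0,-0.22],"jaw":0.8},{"translation":[153,87,0],"angular":[0,0,-0.24],"jaw":0.8},{"translation":[153,87,0],"angular":[0,0,-0.24],"jaw":0.8},{"translation":[153,87,0],"angular":[0,0,-0.24],"jaw":0.8}]'
```

```text
t: 15.05
ee_pos: [571.1, 169.7, 201.7]
orientation: [-1.897, -2.504, 0.002]
ft_force: [0.1, 0.6, 0.2]
width: 70.2
grasp_force: 0.0
```

```bash
sed -i 's/YS=-1/YS=1/' kin.py
cat > ik.py <<'E'
import kin;from kin import *
lo=np.array([-3,-.9,.09,-1.31,.11,-2.54])+.05;hi=np.array([3,2.11,2.58,4.45,2.69,2.54])-.05
N=np.array([590,-139,60.])
def go(az,yaw0,L6,sg):
    kin.SG=sg; X=np.r_[x,L6].copy(); X[3]=x[3]+L6-250
    h=np.array([np.cos(az),np.sin(az),0]); u=(h+[0,0,1])/np.sqrt(2)
    base=R.from_euler("z",yaw0,degrees=True)*R.from_euler("x",np.pi)
    T=R.from_rotvec(np.cross([0,0,1],h)*np.pi/4)*base   # tilts -z_tool (up) toward h
    p=N+120*u
    def f(q): a,r=fk(X,q);return np.r_[(a-p)/100,(r.inv()*T).as_rotvec()]
    best=None
    for q40 in(0,.8,-.8,2,3):
        s=least_squares(f,np.clip([-.2,.3,1.9,q40,.9,0],lo,hi),bounds=(lo,hi))
        if best is None or s.cost<best.cost: best=s
    return best.cost,best.x.round(2)
E
python3 - <<'E'
from ik import *
for L6 in(200,300):
  for sg in(1,-1):
    for az in(180,150,120,90):
      for yaw in(105.7,az-90 ):
        c,q=go(np.radians(az),yaw,L6,sg)
        print(L6,sg,az,yaw,f"{c:.4f}",q)
E
```

```text
200 1 180 105.7 0.0008 [-0.4   0.33  2.21  1.91  0.31 -2.49]
200 1 180 90 0.0000 [-0.4   0.34  2.22  2.09  0.32 -2.4 ]
200 1 150 105.7 0.0000 [-0.1   0.34  2.21  4.26  0.33  1.56]
200 1 150 60 0.0122 [-0.11  0.32  2.15 -1.26  0.26  1.59]
200 1 120 105.7 0.0000 [ 0.09  0.44  2.03 -1.25  0.74  0.82]
200 1 120 30 0.0000 [ 0.09  0.44  2.03 -1.25  0.74  2.15]
200 1 90 105.7 0.0000 [ 0.13  0.56  1.77 -0.89  1.13  0.39]
200 1 90 0 0.0000 [ 0.13  0.56  1.77 -0.89  1.13  2.23]
200 -1 180 105.7 0.0126 [-0.38  0.31  2.16 -1.26  0.23 -1.84]
200 -1 180 90 0.0126 [-0.38  0.31  2.16 -1.26  0.23 -1.56]
200 -1 150 105.7 0.0000 [-0.1   0.34  2.21  2.02  0.33  1.56]
200 -1 150 60 0.0000 [-0.1   0.34  2.21  2.02  0.33  2.36]
200 -1 120 105.7 0.0000 [0.09 0.44 2.03 1.25 0.74 0.82]
200 -1 120 30 0.0000 [0.09 0.44 2.03 1.25 0.74 2.15]
200 -1 90 105.7 0.0000 [0.13 0.56 1.77 0.89 1.13 0.39]
200 -1 90 0 0.0000 [0.13 0.56 1.77 0.89 1.13 2.23]
300 1 180 105.7 0.0060 [-0.49  0.32  2.3   1.82  0.36 -2.49]
300 1 180 90 0.0012 [-0.49  0.34  2.34  2.08  0.41 -2.49]
300 1 150 105.7 0.0000 [-0.01  0.36  2.35  4.07  0.45  1.85]
300 1 150 60 0.0220 [-0.05  0.3   2.23 -1.26  0.3   1.66]
300 1 120 105.7 0.0000 [ 0.24  0.47  2.09 -1.26  0.79  0.99]
300 1 120 30 0.0000 [ 0.24  0.47  2.09 -1.26  0.79  2.31]
300 1 90 105.7 0.0000 [ 0.24  0.62  1.75 -0.84  1.17  0.47]
300 1 90 0 0.0000 [ 0.24  0.62  1.75 -0.84  1.17  2.32]
300 -1 180 105.7 0.0230 [-0.44  0.29  2.25 -1.26  0.27 -1.9 ]
300 -1 180 90 0.0230 [-0.44  0.29  2.25 -1.26  0.27 -1.63]
300 -1 150 105.7 0.0000 [-0.01  0.36  2.35  2.21  0.45  1.85]
300 -1 150 60 0.0008 [0.   0.35 2.33 2.06 0.43 2.49]
300 -1 120 105.7 0.0000 [0.24 0.47 2.09 1.26 0.79 0.99]
300 -1 120 30 0.0000 [0.24 0.47 2.09 1.26 0.79 2.31]
300 -1 90 105.7 0.0000 [0.24 0.62 1.75 0.84 1.17 0.47]
300 -1 90 0 0.0000 [0.24 0.62 1.75 0.84 1.17 2.32]
```

```bash
python3 -m creep '[{"translation":[0.3,0,0],"angular":[0,0,0.18],"jaw":0.8},{"translation":[1,0,0],"angular":[0,0,0.36],"jaw":0.8},{"translation":[1,0,0],"angular":[0,0,0.54],"jaw":0.8},{"translation":[1,0,0],"angular":[0,0,0.72],"jaw":0.8},{"translation":[1,0,0],"angular":[0,0,0.9],"jaw":0.8},{"translation":[1,0,0],"angular":[0,0,1.08],"jaw":0.8},{"translation":[1,0,0],"angular":[0,0,1.26],"jaw":0.8},{"translation":[1,0,0],"angular":[0,0,1.4],"jaw":0.8}]' >/dev/null; python3 st.py 571 171 129 20
python3 - <<'E'
from h import *
i=ctrl.camera_info("wrist");b=ctrl.get_image("wrist")
cv2.imwrite("pics/h.png",cv2.resize(b[100:340,100:420][:,:,::-1],(640,480)))
for d in ctrl.look_for("wrist","pump")[:2]:
    r=d["rect"];print(round(d["score"],2),np.round(r),at("wrist",(r[0]+r[2])/2,(r[1]+r[3])/2,150,i).round(1))
for v in (140,160,180,200,220): print(v,at("wrist",256,v,177,i).round(1),at("wrist",256,v,125,i).round(1))
E
```

```text
t 16.05 p [571.1 170.4 202.3] tz [-0. -0. -1.] yaw 25.2 q [ 0.27   0.405  1.712 -0.     1.025  1.402] F [-0.2 -0.1  0.2] w 70.1 g 0.0
shift [ 0.2 -0.6 73.3] turn [0.   0.   0.09]
0.86 [241. 181. 268. 224.] [574.4 173.9 150. ]
140 [619.4 193.4 177. ] [615.5 191.5 125. ]
160 [607.9 188.  177. ] [600.8 184.6 125. ]
180 [596.1 182.5 177. ] [585.7 177.6 125. ]
200 [583.9 176.8 177. ] [570.2 170.3 125. ]
220 [571.3 170.9 177. ] [554.  162.7 125. ]
```

View pics/h.png

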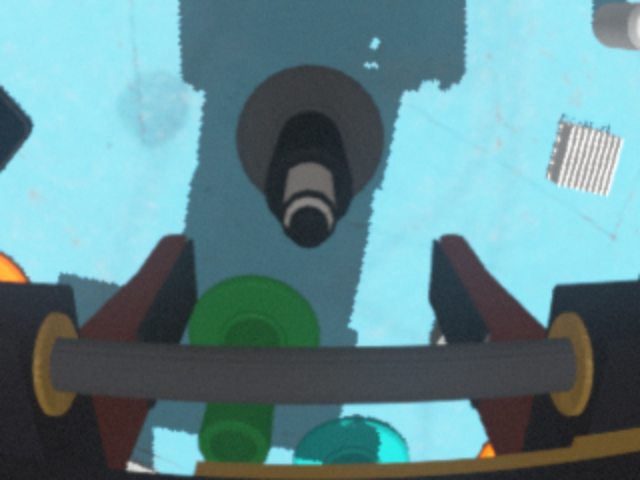

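The knob is at (309,222) in the crop, which puts the pump axis at about (574,173). I'll descend and grip there.

```bash
python3 -m creep '[{"translation":[3,-1,8],"angular":[0,0,0.05],"jaw":0.8},{"translation":[3.5,-1,28],"angular":[0,0,0.09],"jaw":0.8},{"translation":[3.5,-1,48],"angular":[0,0,0.09],"jaw":0.8},{"translation":[3.5,-1,64],"angular":[0,0,0.09],"jaw":0.8},{"translation":[3.5,-1,72],"angular":[0,0,0.09],"jaw":0.8},{"translation":[3.5,-1,73],"angular":[0,0,0.09],"jaw":0.5},{"translation":[3.5,-1,73],"angular":[0,0,0.09],"jaw":0.3},{"translation":[3.5,-1,73],"angular":[0,0,0.09],"jaw":0.1}]' && python3 -m creep '[{"translation":[0,0,0],"angular":[0,0,0],"jaw":0},{"translation":[0,0,0],"angular":[0,0,0],"jaw":0},{"translation":[0,0,0],"angular":[0,0,0],"jaw":0},{"translation":[0,0,0],"angular":[0,0,0],"jaw":0},{"translation":[0,0,-3],"angular":[0,0,0],"jaw":0},{"translation":[0,0,-8],"angular":[0,0,0],"jaw":0},{"translation":[0,0,-14],"angular":[0,0,0],"jaw":0},{"translation":[0,0,-20],"angular":[0,0,0],"jaw":0}]'; python3 st.py
```

```text
t: 17.15
ee_pos: [574.7, 174.1, 129.8]
orientation: [-3.092, -0.556, -0.002]
ft_force: [-0.4, 0.3, -0.3]
width: 43.7
grasp_force: 0.0
t: 18.15
ee_pos: [574.3, 173.9, 149.7]
orientation: [-3.092, -0.556, -0.0]
ft_force: [-1.4, -0.2, -0.1]
width: 19.8
grasp_force: 30.0
t 18.15 p [574.3 173.9 149.7] tz [ 0.  0. -1.] yaw 20.4 q [0.274 0.477 1.738 0.    0.926 1.489] F [-1.4 -0.2 -0.1] w 19.8 g 30.0
```

Gripped at 19.8 mm. Draw it straight up by a further 125 mm.

```bash
python3 -m creep '[{"translation":[0,0,-15],"angular":[0,0,0],"jaw":0},{"translation":[0,0,-35],"angular":[0,0,0],"jaw":0},{"translation":[0,0,-55],"angular":[0,0,0],"jaw":0},{"translation":[0,0,-75],"angular":[0,0,0],"jaw":0},{"translation":[0,0,-95],"angular":[0,0,0],"jaw":0},{"translation":[0,0,-110],"angular":[0,0,0],"jaw":0},{"translation":[0,0,-122],"angular":[0,0,0],"jaw":0},{"translation":[0,0,-130],"angular":[0,0,0],"jaw":0}]' && python3 st.py
python3 - <<'E'
from h import *
a=ctrl.get_image("scene")
cv2.imwrite("pics/i.png",cv2.resize(a[100:340,120:440][:,:,::-1],(800,600)))
E
```

```text
t: 19.15
ee_pos: [574.3, 173.9, 279.9]
orientation: [-3.092, -0.556, -0.0]
ft_force: [0.5, 0.9, -0.6]
width: 19.4
grasp_force: 30.0
t 19.15 p [574.3 173.9 279.9] tz [ 0.  0. -1.] yaw 20.4 q [ 0.274  0.327  1.634 -0.     1.18   1.489] F [ 0.5  0.9 -0.6] w 19.4 g 30.0
```

View pics/i.png

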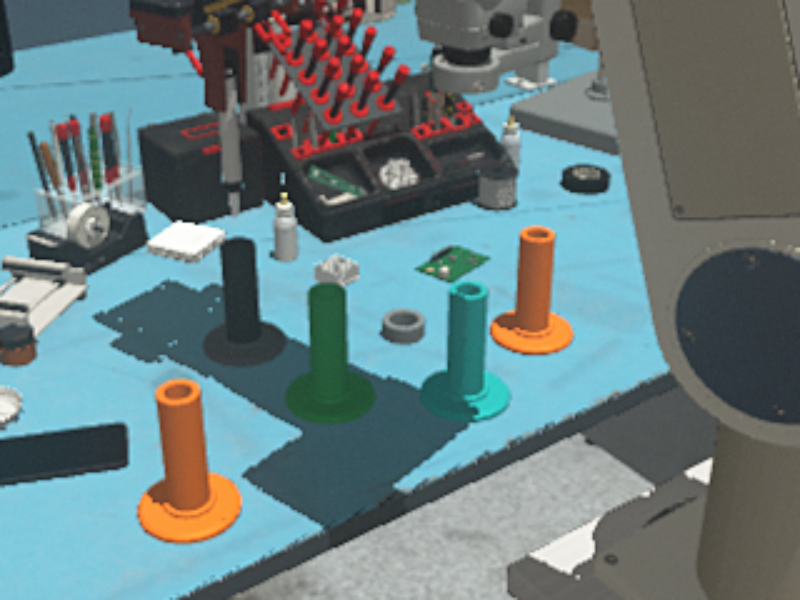

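The pump hangs clear (nozzle at (235,210)). The roll lies flat at (403,325), and the bottle and board are undisturbed. Next I carry it over and lean it left.

```bash
python3 -m creep '[{"translation":[-5,16,0],"angular":[-0.04,-0.015,0],"jaw":0},{"translation":[-14,46,0],"angular":[-0.12,-0.045,0],"jaw":0},{"translation":[-24,80,0],"angular":[-0.22,-0.082,0],"jaw":0},{"translation":[-34,116,5],"angular":[-0.33,-0.123,0],"jaw":0},{"translation":[-44,150,15],"angular":[-0.44,-0.164,0],"jaw":0},{"translation":[-53,180,25],"angular":[-0.55,-0.205,0],"jaw":0},{"translation":[-60,204,35],"angular":[-0.65,-0.242,0],"jaw":0},{"translation":[-64,218,40],"angular":[-0.72,-0.268,0],"jaw":0}]'; python3 st.py
python3 - <<'E'
from h import *
o=ctrl.get_obs();r=R.from_rotvec(o["orientation"]);M=r.as_matrix();p=np.array(o["ee_pos"])
b=R.from_euler("z",20.4,degrees=True)*R.from_euler("x",np.pi)
T=R.from_rotvec([-np.pi/4,0,0])*b; t=np.array([590,-139,60])+121.8*np.array([0,.7071,.7071])
print("nozzle",p+121.8*M[:,2],"shift",M.T@(t-p),"turn",(r.inv()*T).as_rotvec())
i=ctrl.camera_info("wrist"); ctrl.get_image("top")
for d in ctrl.look_for("top","board")[:2]:
    q=d["rect"];print(round(d["score"],2),q,at("top",(q[0]+q[2])/2,(q[1]+q[3])/2,10).round(1))
a=ctrl.get_image("scene")
cv2.imwrite("pics/j.png",cv2.resize(a[100:340,140:460][:,:,::-1],(800,600)))
E
```

```text
t: 20.2
ee_pos: [589.6, -53.5, 237.8]
orientation: [2.34, 0.422, -0.174]
ft_force: [-1.2, 0.6, -0.9]
width: 19.4
grasp_force: 30.0
t 20.2 p [589.6 -53.5 237.8] tz [-0.002 -0.697 -0.717] yaw 14.9 q [ 0.249  0.493  1.709 -0.781  1.284  1.829] F [-1.2  0.6 -0.9] w 19.4 g 30.0
nozzle [ 589.38806844 -138.37484701  150.50997634] shift [ 22.98355773 -60.12400231  65.34957001] turn [-0.01398039 -0.00310254  0.00131993]
0.63 [299.9, 180.7, 328.2, 195.3] [ 581.2 -146.2   10. ]
```

View pics/j.png

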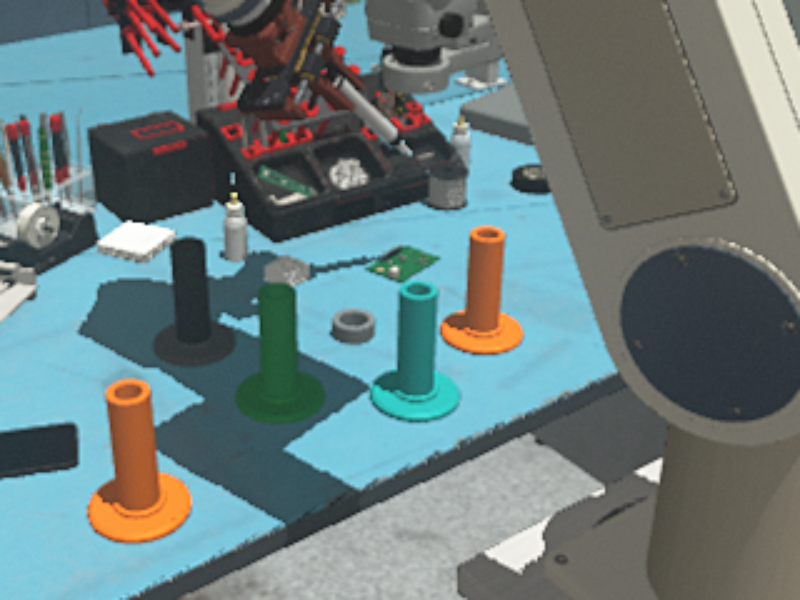

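The pump leans about 45° with the nozzle at (407,152) and the board at (403,263). I'll check both with the scene camera.

Run:
```python
from h import *
print("board scene",[at("scene",140+u*.4,100+v*.4,2).round() for u,v in((363,263),(398,246),(440,258),(402,283))])
print("nozzle at z150",at("scene",140+408*.4,100+153*.4,150.5).round(1))
```

```text
board scene [array([615., -94.,   2.]), array([ 627., -159.,    2.]), array([ 569., -181.,    2.]), array([ 546., -101.,    2.])]
nozzle at z150 [ 585.  -137.   150.5]
```

```bash
python3 -m creep '[{"translation":[4,-10,10.5],"angular":[-0.003,-0.001,0],"jaw":0},{"translation":[9,-23.5,24.5],"angular":[-0.007,-0.002,0],"jaw":0},{"translation":[14,-36.5,38],"angular":[-0.01,-0.002,0],"jaw":0},{"translation":[18.5,-48,50],"angular":[-0.014,-0.003,0],"jaw":0},{"translation":[22,-57,59.5],"angular":[-0.014,-0.003,0],"jaw":0},{"translation":[23.5,-61.4,64],"angular":[-0.014,-0.003,0],"jaw":0},{"translation":[23.5,-61.4,64],"angular":[-0.014,-0.003,0],"jaw":0},{"translation":[23.5,-61.4,64],"angular":[-0.014,-0.003,0],"jaw":0}]'; python3 st.py
python3 - <<'E'
from h import *
o=ctrl.get_obs();M=R.from_rotvec(o["orientation"]).as_matrix();n=np.array(o["ee_pos"])+121.8*M[:,2];print("nozzle",n)
for c in("scene","top"):
    i=ctrl.camera_info(c);K=np.array(i["camera_matrix"]);q=np.linalg.inv(i["world_from_camera"])@np.r_[n,1];print(c,K[0,2]-K[0,0]*q[0]/q[2],K[1,2]+K[1,1]*q[1]/q[2])
a=ctrl.get_image("scene")[140:260,220:380];b=ctrl.get_image("top")[120:240,220:380]
cv2.imwrite("pics/k.png",cv2.resize(np.hstack([a,b])[:,:,::-1],(800,300)))
E
```

```text
t: 21.35
ee_pos: [591.2, -49.9, 148.0]
orientation: [2.328, 0.419, -0.17]
ft_force: [0.0, -0.2, 0.1]
width: 19.9
grasp_force: 30.0
t 21.35 p [591.2 -49.9 148. ] tz [ 0.002 -0.705 -0.709] yaw 14.8 q [ 0.258  0.627  1.741 -0.831  1.178  1.967] F [ 0.  -0.2  0.1] w 19.9 g 30.0
nozzle [ 591.45180158 -135.72441014   61.60306393]
scene 300.8030211454948 187.3608342497178
top 313.4209052446877 182.2354500350625
```

View pics/k.png

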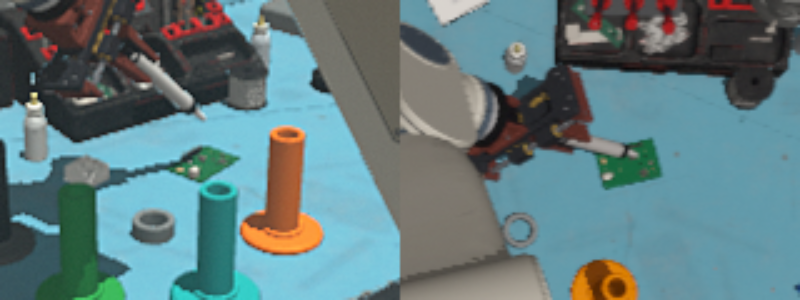

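Both views agree: the nozzle is over the middle of the board about 60 mm up. The roll is flat and the bottle is standing, so I'm handing in.

```bash
python3 -c "
from workcell import ctrl
print(ctrl.close_job())"
```

```text
the job is handed in; nothing more can be done
None
```

The roll lies flat on clear bench, and I handed the job in at about 21.5 s with the arm still holding the pump at about 45°, its nozzle roughly 61 mm above the bench and within about 3 mm of the larger board's middle. On the way I set the roll back on the holder once, to grip it higher, because the first grip was too low to put it down without a drop.

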